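# Bolt down the test fixture's hood

### The arm

A 7-joint arm with a two-finger parallel gripper is mounted at the origin on the work surface. World frame = base frame: x ahead of the robot, y to its left, z up, the work surface at z = 0. Lengths are in mm, angles in rad, forces in N, time in s.
With the tool pointing down it reaches from about 400 to 850 mm from the base axis. Payload 10.4 kg.
Tool frame: the origin (TCP) lies at the very end of the fingers, on their centre line; the grasp point (between the pads) lies 19 mm behind it (robot.grip_point_offset is the x of the grasp point in the tool frame, in mm); x points along the fingers, y is the direction in which the jaws open and shut, and the axes are right-handed (so a half turn about x gives the same grasp; the last joint's range is limited). The gripper opens to 85 mm and grips with 20 to 120 N. Pads are 22 mm wide; open, the fingers measure 114 mm over their backs; the gripper's body (76 mm by 85 mm) begins 54 mm behind the grasp point. The pads swing forward as they close: fully open they stand 13 mm farther back than shut.
Start: joints at [1.204, 0.332, -0.065, 1.46, 0.022, 1.35, -0.088], TCP at [210.689, -588.44, 231.338] pointing down, gripper open.
Joint ranges: [-2.6, 2.6], [-0.5, 2.12], [-1.47, 1.34], [0.16, 2.42], [-1.27, 4.41], [0.06, 2.06], [-2.6, 2.6]. Speed limits (rad/s): [2.22, 2.22, 2.79, 2.79, 3.14, 3.14, 3.14].

### API

Orientations are given as a rotation vector (axis times angle).
In Python, from rig import read_state, optics, robot gives the robot as it stands.
- The arm moves only by the tool step_arm, never from a script. Its argument "series" is a list of rows, each a list of 6 numbers: the shift along the tool's x, y, z in cm, then the turn, a rotation vector about the tool's x, y, z in degrees. A call has 1 to 5 rows; each row shifts and turns the pose as measured when the row begins, along the tool's axes as they then stand; what a row does not reach is not made up. A row lasts 1/12 s, in which the tool goes at most 41.7 mm and 7.16 degrees, less where a joint would pass 70% of its speed; a pose out of reach is approached as far as the arm can. A call is refused whole if a number of a shift passes 4.17 or a number of a turn 7.16, either way. A call with a gripper value outside its range is refused whole. "hand" is the opening, from 0 (shut) to 1 (fully open), set as the call begins (left out, the last holds). The fingers move at their own pace and stop on an object; the grip force is fixed at half the most. Time passes only in rows, so rows that do not move let the fingers close. It gives the time, the measured TCP pose, the force and the opening at its end, in the units of the state.
- read_state(): the state, without advancing time (a new reading comes with each control period).
- optics.camera(name): name is "scene" or "top"; returns a dict with "frame" (480x640x3 uint8, red, green, blue), "fovy" (degrees; the focal length in pixels is half the picture's height over the tangent of half this angle, whatever the lens; pixels are square), "cx", "cy" (the principal point, pixels), "cam_to_world" (4x4, takes a point from camera to world coordinates). Camera axes: x right, y up, looking along -z (the intrinsics and any distortion apply to the point x, -y, -z); pixel columns grow to the right and rows downward; lengths in mm; the calibration is good to about 2 mm. A picture is of the moment at which its call begins. There is no depth.
- robot.sign_off(): hands the job in, once; it reports no verdict.
Trained networks look in the newest picture that a camera, given by its name, has taken for a name from the list of things; names that differ only in an ending like _2 or _b are one class to them, and where a whole thing is asked for, a point or a joint stands for the part that bears it (a point fixed in the world has none). Each returns a list of dicts, best first, with "conf" (0 to 1); they miss things now and then, are a little off and sometimes report something else, mostly with a low value. They report only what shows in the picture. A call takes as long as a camera call.
- optics.masks_of(camera, target): "pixels" (480x640 bool, what is visible of it) and "rect" ([left, top, right, bottom] in pixels, round what is visible of it).
The state is a dict: "clock": time; "joint_positions": joint angles; "joint_vel": joint speeds; "effort": joint torques, N m; "tool_pos": TCP position; "orientation": TCP orientation; "wrist_force": force on the tool from outside, world axes, zero at the start; "ft_torque": the same for the moment, N m; "gripper_width": finger opening in mm.
Only numpy, scipy, OpenCV 4.12 (cv2) and the standard library are available. Lean on these libraries where they do the work, as an engineer would, in place of code of your own. Each camera call takes 0.05 s, during which the arm holds its last target. There are 200 camera calls.

### The job

Lock the closed hood of the test fixture: press its spring catch bar fully down with one fingertip and, while you keep it down, push the bolt by its upright thumb piece with the other fingertip until it is fully home in the hood. Then let the catch spring all the way up again so that it locks the bolt, and take the hand clear. Push only, pick nothing up, and leave everything else where it stands.

Things in the scene. Friction and masses are not known exactly. Their poses are not given: they have to be found in the camera images.
- fixture: Grey electronics test fixture, screwed to the bench (it cannot move). Base 330 x 270 mm, deck 50 mm above the bench, hood 155 x 250 mm on its far part with its top 92 mm above the bench. Origin on the bench surface under the middle of the lock; its x axis points level from the lock to the hood, y to the left, z up. Base spans x -85 to 245 mm, hood x 78 to 233 mm. On the front deck the lock has two parallel rows along x: the catch bar at y = +30 mm, the bolt at y = -30 mm.
- catch_top (a point): Middle of the top face of the spring catch's press bar: a flat steel bar, 90 mm along the fixture's x, 26 mm wide in y, at (-15, +30) mm in the fixture's frame, top 88 mm above the bench when up, 78 mm when fully down. It moves only up and down, so a fingertip may slide along its top while pressing.
- catch (a joint): Catch travel in m: 0 = up (sprung), 0.010 = fully down. Spring 3.5 N at the top, 7 N at the bottom. A tooth on it blocks the bolt unless it is more than 6 mm down; three cross lands on the bolt pass it (at about 4.5 to 11.5, 14.5 to 21.5 and 24.5 to 31.5 mm of bolt travel), so the bolt stops again if the catch is let up on the way.
- bolt_knob (a point): Middle of the top of the bolt's upright thumb piece: a steel post 12 mm along the fixture's x, 16 mm in y, standing from 70 mm to 100 mm above the bench, at (-20, -30) mm in the fixture's frame when the bolt is drawn back; it moves with the bolt along +x. The bolt bar and its guides before and behind it are at most 73 mm above the bench, so a fingertip as low as the pressed catch bar passes above them.
- bolt (a joint): Bolt travel in m along the fixture's +x (towards the hood): 0 = drawn back (starts at 0 to 2 mm), 0.035 = fully home against its stop. From about 0.032 on the catch can rise behind the last land and lock it. Slides with about 2 N of friction.
- board: Bystander: small loose circuit board, 55 x 35 mm, 12 mm high, on the deck left of the lock. Origin under its middle.
- jar: Bystander: small loose jar, 32 mm across, 40 mm high, on the deck right of the lock. Origin under its middle.
- weight: Bystander: loose brass block 50 x 30 x 22 mm on top of the hood. Origin under its middle.
- mug: Bystander: white mug, 80 mm across, 90 mm high, on the bench, left. Origin under its middle.
- cleaner: Bystander: closed bottle, 56 mm across, 150 mm high, on the bench, right. Origin under its middle.
- driver: Bystander: screwdriver lying on the bench, right. Origin under its middle.
- bin: Bystander: open blue parts bin 100 x 80 x 50 mm on the bench, left. Origin under its middle.

How it is judged (in metres and radians):
On the way, in this order (a step that is already met when the one before it is completed fails the run):
1. the catch is held down (over 7 mm) while the bolt is still drawn back (value of joint catch above 0.007 m and value of joint bolt below 0.01 m), for 0.1 s.
2. the bolt is fully home while the catch is still held down (value of joint bolt above 0.032 m and value of joint catch above 0.006 m), for 0.1 s.
At the end, for the whole second after the job is handed in: The bolt is at least 31.5 mm of its 35 mm home, the catch is up again (within 1.5 mm) and so locks it, and no bystander has moved 20 mm or more (value of joint bolt above 0.0315 m and value of joint catch below 0.0015 m and distance of each of board, jar, weight, mug, cleaner, driver, bin from where it was at the start of the episode below 0.02 m); the robot touches nothing.
It fails at once if a bystander is moved 20 mm or lifted (distance of any of board, jar, weight, mug, cleaner, driver, bin from where it was at the start of the episode above 0.02 m).
It also fails if it takes over 45 s, if anything falls off the work surface, if the arm or the gripper's body presses on something with over 40 N, if the wrist force passes 120 N, or if a joint passes its speed limit or range.

## Working session

There is one attempt and no reset: what is moved stays moved. The work goes in short steps, Python scripts to look and compute and a tool call to move; the robot and the scene stay as the last step left them, time stands still between calls to the robot, and variables do not carry over. Pictures are saved under pics/ and viewed, about 8 in all and at most 12, crops included, and the job is handed in when it is done.

Besides the shell and the picture viewer there is one more tool, called after "Call:" as name(argument=value, ...) on one line, values as JSON. step_arm: Moves the arm, as the interface text tells. Its arguments: {"type":"object","properties":{"series":{"type":"array","items":{"type":"array","items":{"type":"number"}}},"hand":{"type":"number"}},"required":["series"]}

```bash
mkdir -p pics
cat > h.py <<'E'
import numpy as np, cv2
from rig import read_state, optics, robot
def cam(n):
    c=optics.camera(n); c['f']=240/np.tan(np.radians(c['fovy'])/2); c['M']=np.array(c['cam_to_world']); return c
def ray(c,u,v,z):
    d=c['M'][:3,:3]@np.array([(u-c['cx'])/c['f'],-(v-c['cy'])/c['f'],-1]); o=c['M'][:3,3]
    return o+d*(z-o[2])/d[2]
def proj(c,p):
    q=c['M'][:3,:3].T@(np.array(p)-c['M'][:3,3]); return np.array([c['cx']+c['f']*q[0]/-q[2], c['cy']-c['f']*q[1]/-q[2]])
E
python3 - <<'E'
from h import *
s=read_state(); print({k:np.round(v,3) for k,v in s.items()})
for n in('top','scene'):
    c=cam(n); cv2.imwrite(f'pics/{n}0.png',c['frame'][:,:,::-1])
    print(n,c.keys(),c['fovy'],c['cx'],c['cy'],c['M'].round(3).tolist())
    for t in('catch_top','bolt_knob','fixture','weight','jar','board'):
        for r in optics.masks_of(n,t)[:2]:
            m=np.argwhere(r['pixels']).mean(0)[::-1]; z={'catch_top':88,'bolt_knob':100,'weight':114,'jar':90,'board':62}.get(t,50)
            print(t,round(r['conf'],2),np.round(r['rect']),m.round(1),ray(c,*m,z).round(1))
E
```

```text
{'clock': np.float64(0.0), 'joint_positions': array([ 1.204,  0.333, -0.065,  1.461,  0.022,  1.35 , -0.089]), 'joint_vel': array([ 0.002,  0.001, -0.001,  0.   ,  0.   ,  0.001, -0.001]), 'effort': array([-1.0000e-03, -6.2544e+01,  4.8000e-02, -3.9161e+01,  1.6000e-02,
        1.0000e-02, -0.0000e+00]), 'tool_pos': array([ 210.541, -588.08 ,  230.508]), 'orientation': array([ 2.035,  0.355, -2.036]), 'wrist_force': array([0.11 , 0.833, 0.145]), 'ft_torque': array([ 0.005,  0.062, -0.047]), 'gripper_width': np.float64(85.633)}
top dict_keys(['frame', 'fovy', 'cx', 'cy', 'cam_to_world', 'f', 'M']) 56.39319574807081 317.57289343603253 236.25531431439126 [[0.015, 0.988, -0.153, 398.46], [-1.0, 0.016, 0.005, 7.169], [0.008, 0.153, 0.988, 1309.921], [0.0, 0.0, 0.0, 1.0]]
catch_top 0.75 [357. 260. 369. 294.] [361.2 276.2] [ 479.9 -120.2   88. ]
bolt_knob 0.3 [140. 214. 181. 252.] [157.9 232.6] [589.5 436.5 100. ]
fixture 0.59 [317. 184. 421. 305.] [367.9 244.3] [ 573.2 -143.1   50. ]
weight 0.64 [356. 260. 373. 293.] [362.1 276.8] [ 476.7 -119.8  114. ]
weight 0.47 [346. 198. 357. 222.] [351.  207.5] [665.3 -89.6 114. ]
jar 0.63 [401. 268. 412. 280.] [406.8 276.3] [ 481.4 -244.1   90. ]
board 0.82 [325. 276. 341. 294.] [333.3 286.1] [453.2 -45.4  62. ]
scene dict_keys(['frame', 'fovy', 'cx', 'cy', 'cam_to_world', 'f', 'M']) 46.076195653680976 321.55329842740883 236.92995363702494 [[-0.822, -0.31, 0.478, 1169.646], [0.57, -0.439, 0.695, 861.102], [-0.006, 0.843, 0.537, 784.657], [0.0, 0.0, 0.0, 1.0]]
catch_top 0.66 [308. 207. 343. 226.] [324.7 214. ] [ 483.7 -121.    88. ]
bolt_knob 0.7 [289. 198. 325. 225.] [308.8 210.4] [ 517.2 -140.8  100. ]
fixture 0.72 [202. 195. 377. 304.] [283.1 244. ] [ 608.5 -115.6   50. ]
jar 0.76 [291. 187. 304. 209.] [296.1 199.3] [ 502.5 -221.9   90. ]
board 0.52 [342. 228. 363. 241.] [352.3 235.1] [461.8 -37.1  62. ]
```

View pics/top0.png

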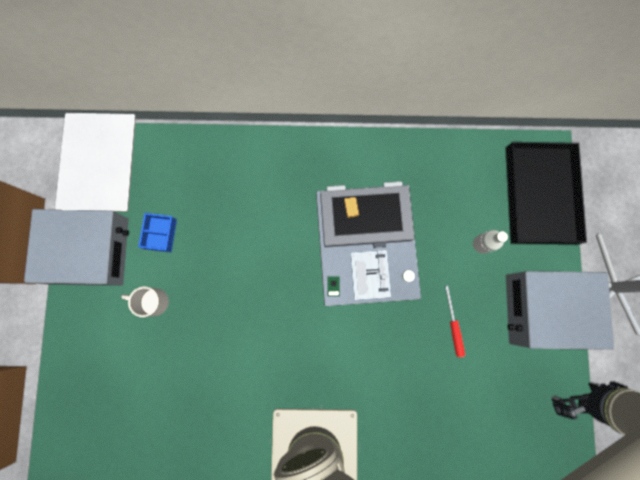

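View pics/scene0.png

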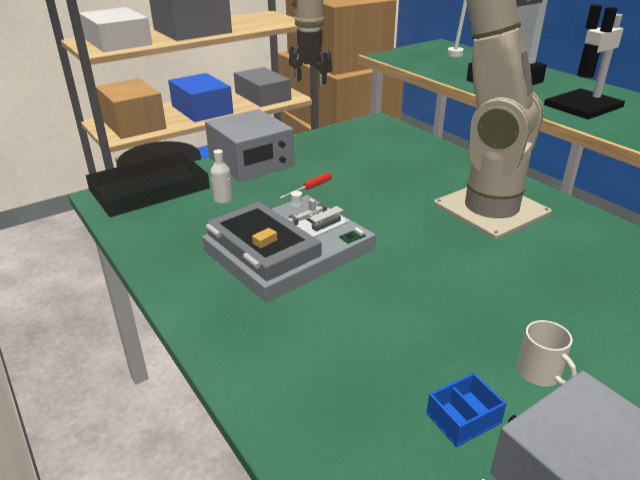

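The top view shows the fixture at about (318–421, 184–305) with the hood away from the robot, the board at (333,286), the jar at (408,276) and the weight at (351,207). The catch bar is near (361,276) and the bolt near (381,270). I'll enlarge both views next.

Run:
```python
import cv2,numpy as np
a=cv2.imread('pics/top0.png')[235:310,315:425]; b=cv2.imread('pics/scene0.png')[190:250,280:380]
a=cv2.resize(a,(770,525),interpolation=cv2.INTER_CUBIC); cv2.imwrite('pics/c1.png',a)
b=cv2.resize(b,(800,480),interpolation=cv2.INTER_CUBIC); cv2.imwrite('pics/c2.png',b)
```

```text
(no output)
```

View pics/c1.png

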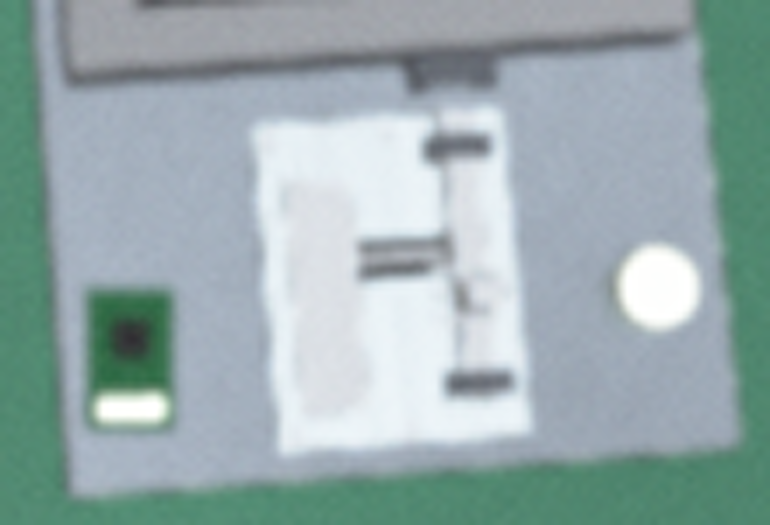

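View pics/c2.png

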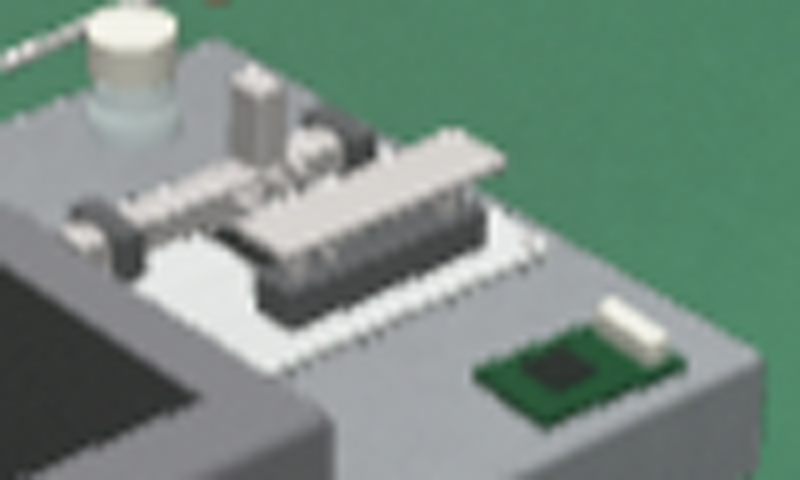

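```bash
cat > fit.py <<'E'
from h import *
from scipy.optimize import least_squares
T=[((-85,135,50),(72,495)),((-85,-135,50),(738,447)),((78,125,92),(68,70)),((78,-125,92),(692,35)),((30,43,88),(288,185)),((30,17,88),(353,188)),((-60,43,88),(308,415)),((-60,17,88),(370,400))]
S=[((-60,43,88),(505,160)),((-60,17,88),(455,130)),((30,43,88),(285,258)),((30,17,88),(235,222)),((-19,-30,100),(257,78)),((-85,135,50),(762,360))]
def W(p,l):
    c,s=np.cos(p[2]),np.sin(p[2]); l=np.array(l,float); return np.array([p[0]+c*l[0]-s*l[1],p[1]+s*l[0]+c*l[1],l[2]])
if __name__=='__main__':
    ct,cs=cam('top'),cam('scene')
    def r(p,sets=(0,1)):
        o=[]
        for i in sets:
            c,L,k,o0=[(ct,T,7,(315,235)),(cs,S,8,(280,190))][i]
            for l,u in L: o.append(proj(c,W(p,l))-((np.array(u)+.5)/k-.5+o0))
        return np.concatenate(o)
    for sets in((0,),(1,),(0,1)):
        f=least_squares(r,[480,-150,0],args=(sets,),loss='soft_l1',x_scale=[1,1,.01]); p=f.x
        print(sets,p.round(3)); print(r(p,sets).reshape(-1,2).round(1).tolist())
        print('catch',W(p,(-15,30,88)).round(1),'knob',W(p,(-20,-30,100)).round(1))
    s=read_state(); from scipy.spatial.transform import Rotation as R
    print(R.from_rotvec(s['orientation']).as_matrix().round(3))
E
python3 fit.py
```

```text
(0,) [ 4.95793e+02 -1.49313e+02  8.30000e-02]
[[-0.4, 0.1], [0.9, 0.3], [-0.0, 0.6], [1.3, -0.5], [-0.4, -0.3], [-0.3, -1.4], [-0.6, -0.2], [0.1, 1.3]]
catch [ 478.4 -120.7   88. ] knob [ 478.4 -180.9  100. ]
(1,) [ 4.97304e+02 -1.50231e+02  8.00000e-02]
[[0.4, 0.1], [-0.1, -0.1], [-0.3, -0.2], [-0.8, 0.1], [0.1, 0.3], [0.6, -0.2]]
catch [ 480.  -121.5   88. ] knob [ 479.8 -181.7  100. ]
(0, 1) [ 4.96574e+02 -1.49774e+02  8.20000e-02]
[[-0.2, -0.2], [1.0, 0.0], [0.2, 0.3], [1.5, -0.7], [-0.2, -0.6], [-0.1, -1.7], [-0.4, -0.5], [0.3, 1.0], [0.8, 0.0], [0.2, -0.1], [0.1, -0.2], [-0.4, 0.1], [0.5, 0.3], [1.0, -0.3]]
catch [ 479.2 -121.1   88. ] knob [ 479.1 -181.3  100. ]
[[ 0.     0.337 -0.941]
 [-0.    -0.941 -0.337]
 [-1.     0.    -0.   ]]
```

Call:
step_arm(series=[[0,0,0,5,0,0],[0,0,0,5,0,0],[0,0,0,5,0,0],[0,0,0,0,0,0],[0,0,0,0,0,0]], hand=0.55)

```text
clock: 1.22
tool_pos: [210.6, -588.5, 231.4]
orientation: [2.184, 0.08, -2.184]
wrist_force: [0.0, -0.1, -0.0]
gripper_width: 47.0
```

```bash
cat > go.py <<'E'
import sys
from fit import *
from scipy.spatial.transform import Rotation as R
p=[496.6,-149.8,0.082]
def rem(lx,ly,z):
    s=read_state(); M=R.from_rotvec(s['orientation']).as_matrix()
    D=np.column_stack([[0,0,-1],[np.sin(p[2]),-np.cos(p[2]),0],[-np.cos(p[2]),-np.sin(p[2]),0]])
    t=s['tool_pos']; d=t-[p[0],p[1],0]; c,q=np.cos(p[2]),np.sin(p[2])
    print('t',round(s['clock'],2),'w',s['gripper_width'].round(1),'F',s['wrist_force'].round(1),'local',round(c*d[0]+q*d[1],1),round(-q*d[0]+c*d[1],1),t[2].round(1))
    print('shift cm',(M.T@(W(p,(lx,ly,z))-t)/10).round(2),'turn',np.degrees(R.from_matrix(M.T@D).as_rotvec()).round(1))
if __name__=='__main__': rem(*map(float,sys.argv[1:]))
E
python3 go.py -43 0 230
```

```text
Traceback (most recent call last):
  File "go.py", line 11, in <module>
    if __name__=='__main__': rem(*map(float,sys.argv[1:]))
                             ~~~^^^^^^^^^^^^^^^^^^^^^^^^^^
  File "go.py", line 9, in rem
    print('t',round(s['clock'],2),'w',s['gripper_width'].round(1),'F',s['wrist_force'].round(1),'local',round(c*d[0]+q*d[1],1),round(-q*d[0]+c*d[1],1),t[2].round(1))
                                      ^^^^^^^^^^^^^^^^^^^^^^^^
AttributeError: 'float' object has no attribute 'round'
```

```bash
sed -i "s/s\['gripper_width'\].round(1)/round(float(s['gripper_width']),1)/; s/s\['wrist_force'\]/np.array(s['wrist_force'])/; s/t=s\['tool_pos'\]/t=np.array(s['tool_pos'])/" go.py; python3 go.py -43 0 230
```

```text
t 1.22 w 47.0 F [ 0.  -0.1 -0. ] local -320.9 -413.8 231.4
shift cm [  0.13 -41.61 -27.44] turn [-0.5 -0.  -0. ]
```

Call:
step_arm(series=[[0,-3.2,-2.1,0,0,0],[0,-3.2,-2.1,0,0,0],[0,-3.2,-2.1,0,0,0],[0,-3.2,-2.1,0,0,0],[0,-3.2,-2.1,0,0,0]])

```text
clock: 1.63
tool_pos: [299.0, -421.7, 229.1]
orientation: [2.178, 0.08, -2.187]
wrist_force: [1.7, -0.7, 0.5]
gripper_width: 47.0
```

Call:
step_arm(series=[[0,-3.2,-2.1,0,0,0],[0,-3.2,-2.1,0,0,0],[0,-3.2,-2.1,0,0,0],[0,-3.2,-2.1,0,0,0],[0,0,0,0,0,0]])

```text
clock: 2.05
tool_pos: [378.5, -273.8, 229.7]
orientation: [2.166, 0.104, -2.17]
wrist_force: [0.9, 0.2, 0.8]
gripper_width: 47.2
```

```bash
python3 go.py -43 0 230
```

```text
t 2.05 w 47.2 F [0.9 0.2 0.8] local -127.9 -113.9 229.7
shift cm [ -0.09 -11.23  -8.7 ] turn [ 1.   0.1 -0.3]
```

Call:
step_arm(series=[[0,-2.9,-2.2,0.5,0,0],[0,-2.9,-2.2,0.5,0,0],[0,-2.9,-2.2,0,0,0],[0,-2.2,-1.8,0,0,0],[0,0,0,0,0,0]])

```text
clock: 2.47
tool_pos: [453.4, -153.8, 230.4]
orientation: [2.168, 0.099, -2.166]
wrist_force: [0.1, 0.6, -0.2]
gripper_width: 47.2
```

```bash
python3 go.py -43 0 120
```

```text
t 2.47 w 47.2 F [ 0.1  0.6 -0.2] local -43.4 -0.5 230.4
shift cm [11.04 -0.13 -0.03] turn [ 1.  -0.  -0.4]
```

Call:
step_arm(series=[[3,0,0,0.5,0,0],[3,-0.1,0,0.5,0,0],[3,0,0,0,0,0],[2,0,0,0,0,0],[0,0,0,0,0,0]])

```text
clock: 2.88
tool_pos: [456.4, -153.6, 119.2]
orientation: [2.173, 0.096, -2.156]
wrist_force: [-0.2, -0.5, 0.1]
gripper_width: 47.0
```

```bash
python3 go.py -43 0 90
python3 - <<'E'
from h import *
for n,(a,b,w,h) in {'top':(335,235,70,60),'scene':(270,150,110,85)}.items():
    c=cam(n); f=cv2.resize(c['frame'][b:b+h,a:a+w,::-1],(400,int(400*h/w)),interpolation=cv2.INTER_CUBIC)
    f=cv2.copyMakeBorder(f,0,400-f.shape[0],0,0,cv2.BORDER_CONSTANT); L=f if n=='top' else cv2.imwrite('pics/d1.png',np.hstack([L,f]))
E
```

```text
t 2.88 w 47.0 F [-0.2 -0.5  0.1] local -40.4 -0.5 119.2
shift cm [ 2.92 -0.09  0.28] turn [ 1.  -0.4 -0.7]
```

View pics/d1.png

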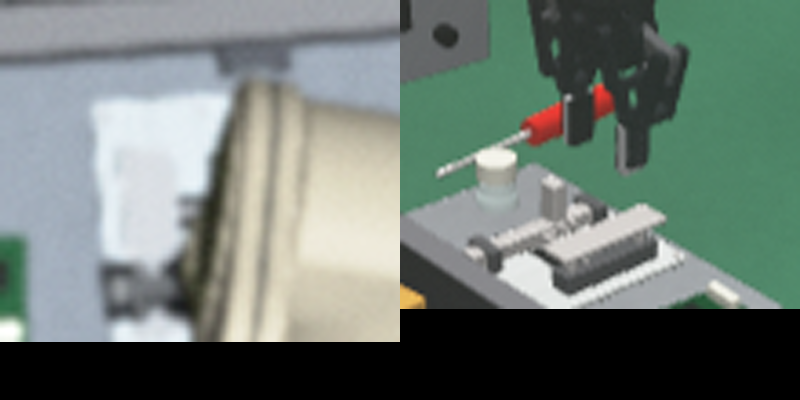

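The left view shows the catch finger over the near end of the bar. In the scene view the tips are at about (628,170) for the catch and (580,143) for the bolt. I'll check these against the projection.

Run:
```python
from fit import *
c=cam('scene');p=[496.6,-149.8,.082]
for y in(24,30,36,-24,-30,-36):
  for z in (119,125): print(y,z,((proj(c,W(p,(-40.4,y-.5,z)))-(270,150))*400/110+(400,0)).round())
```

```text
24 119 [627. 175.]
24 125 [627. 167.]
30 119 [633. 178.]
30 125 [633. 171.]
36 119 [638. 182.]
36 125 [639. 174.]
-24 119 [582. 150.]
-24 125 [582. 142.]
-30 119 [576. 147.]
-30 125 [576. 139.]
-36 119 [571. 144.]
-36 125 [571. 136.]
```

Call:
step_arm(series=[[1.0,0,0.4,0.5,-0.2,-0.3],[1.0,-0.1,0.2,0.5,-0.2,-0.4],[0,0,0,0,0,0]])

```text
clock: 3.28
tool_pos: [455.1, -155.4, 106.3]
orientation: [2.192, 0.083, -2.166]
wrist_force: [-0.9, -0.2, 0.2]
gripper_width: 46.9
```

```bash
python3 go.py -43 0 90
```

```text
t 3.28 w 46.9 F [-0.9 -0.2  0.2] local -41.8 -2.2 106.3
shift cm [ 1.63 -0.22  0.14] turn [-0.1 -0.7 -0.2]
```

Call:
step_arm(series=[[0.8,-0.2,0.1,0,-0.5,-0.2],[0.6,-0.1,0.1,0,-0.2,0],[0,0,0,0,0,0]], hand=0.6)

```text
clock: 3.53
tool_pos: [453.2, -152.9, 91.7]
orientation: [2.18, 0.085, -2.181]
wrist_force: [0.2, 0.6, -0.4]
gripper_width: 51.3
```

```bash
python3 go.py -43 0 83
```

```text
t 3.53 w 51.3 F [ 0.2  0.6 -0.4] local -43.6 0.4 91.7
shift cm [ 0.87  0.04 -0.06] turn [-0.2  0.  -0.1]
```

Call:
step_arm(series=[[0.5,0,0,0,0,0],[0.3,0,0,0,0,0],[0,0,0,0,0,0]])

```text
clock: 3.78
tool_pos: [453.4, -152.7, 83.1]
orientation: [2.179, 0.086, -2.181]
wrist_force: [-1.2, -0.2, 3.6]
gripper_width: 51.4
```

Call:
step_arm(series=[[0.3,0,0,0,0,0],[0,0,0,0,0,0]])

```text
clock: 3.95
tool_pos: [453.5, -152.8, 80.2]
orientation: [2.179, 0.085, -2.181]
wrist_force: [-2.7, -0.6, 4.5]
gripper_width: 51.3
```

Call:
step_arm(series=[[0.3,0,0,0,0,0],[0,0,0,0,0,0]])

```text
clock: 4.12
tool_pos: [453.8, -152.8, 77.6]
orientation: [2.179, 0.085, -2.18]
wrist_force: [-2.5, 0.2, 5.4]
gripper_width: 50.8
```

```bash
python3 go.py -43 0 73
```

```text
t 4.12 w 50.8 F [-2.5  0.2  5.4] local -42.9 0.5 77.6
shift cm [0.46 0.05 0.01] turn [-0.1  0.  -0.1]
```

Call:
step_arm(series=[[0.3,0,0,0,0,0],[0,0,0,0,0,0]])

```text
clock: 4.28
tool_pos: [453.9, -152.8, 75.3]
orientation: [2.18, 0.085, -2.18]
wrist_force: [-2.7, 1.3, 6.6]
gripper_width: 51.1
```

Call:
step_arm(series=[[0.2,0,0,0,0,0],[0,0,0,0,0,0]])

```text
clock: 4.45
tool_pos: [454.0, -152.9, 75.1]
orientation: [2.179, 0.085, -2.18]
wrist_force: [-4.3, 0.9, 5.9]
gripper_width: 51.1
```

```bash
python3 go.py -43 0 73
```

```text
t 4.45 w 51.1 F [-4.3  0.9  5.9] local -42.7 0.4 75.1
shift cm [0.21 0.04 0.03] turn [-0.1  0.  -0.1]
```

Call:
step_arm(series=[[0.3,0,0,0,0,0],[0.3,0,0,0,0,0]])

```text
clock: 4.62
tool_pos: [454.3, -152.7, 73.9]
orientation: [2.177, 0.084, -2.18]
wrist_force: [-24.0, 5.0, 57.0]
gripper_width: 51.4
```

```bash
python3 go.py -43 0 73
```

```text
t 4.62 w 51.4 F [-24.   5.  57.] local -42.4 0.6 73.9
shift cm [0.09 0.06 0.06] turn [-0.1  0.1 -0.2]
```

Call:
step_arm(series=[[0,0,0,0,0,0],[0,0,-0.4,0,0,0]])

```text
clock: 4.78
tool_pos: [457.7, -152.9, 76.6]
orientation: [2.175, 0.081, -2.181]
wrist_force: [-4.3, -0.9, 5.0]
gripper_width: 51.6
```

```bash
python3 go.py 0 0 74.5
```

```text
t 4.78 w 51.6 F [-4.3 -0.9  5. ] local -39.0 0.1 76.6
shift cm [ 0.2  0.  -3.9] turn [-0.1  0.2 -0.3]
```

Call:
step_arm(series=[[0.25,0,-0.1,0,0.2,-0.2],[0.1,0,-0.3,0,0,0]])

```text
clock: 4.95
tool_pos: [460.7, -152.7, 74.6]
orientation: [2.177, 0.085, -2.181]
wrist_force: [-15.5, -0.2, 20.5]
gripper_width: 51.5
```

Call:
step_arm(series=[[0.1,0,-0.3,0,0,0],[0.1,0,-0.3,0,0,0]])

```text
clock: 5.12
tool_pos: [461.7, -152.7, 74.4]
orientation: [2.164, 0.084, -2.194]
wrist_force: [-27.9, 3.7, 38.4]
gripper_width: 51.4
```

```bash
python3 go.py 0 0 74.5
```

```text
t 5.12 w 51.4 F [-27.9   3.7  38.4] local -35.0 -0.0 74.4
shift cm [-0.06 -0.01 -3.5 ] turn [-0.1  0.8 -0.1]
```

Call:
step_arm(series=[[0.03,0,-0.4,0,0.5,0],[0.05,0,-0.4,0,0.2,0]])

```text
clock: 5.28
tool_pos: [464.8, -152.8, 74.7]
orientation: [2.165, 0.083, -2.194]
wrist_force: [-14.0, 0.6, 18.6]
gripper_width: 51.2
```

Call:
step_arm(series=[[0.07,0,-0.4,0,0,0],[0.07,0,-0.4,0,0,0]])

```text
clock: 5.45
tool_pos: [468.0, -152.8, 74.6]
orientation: [2.153, 0.082, -2.206]
wrist_force: [-16.5, 1.1, 24.6]
gripper_width: 51.8
```

```bash
python3 go.py 0 0 74.5
```

```text
t 5.45 w 51.8 F [-16.5   1.1  24.6] local -28.8 -0.6 74.6
shift cm [-0.06 -0.08 -2.88] turn [-0.2  1.4 -0.1]
```

Call:
step_arm(series=[[0.07,-0.02,-0.45,0,0.6,0],[0.07,0,-0.45,0,0.6,0],[0.07,0,-0.45,0,0.5,0],[0.07,0,-0.45,0,0.5,0]])

```text
clock: 5.78
tool_pos: [475.7, -152.7, 74.6]
orientation: [2.171, 0.08, -2.191]
wrist_force: [-17.3, 0.7, 24.8]
gripper_width: 51.5
```

```bash
python3 go.py 0 0 74.5
python3 - <<'E'
from h import *
c=cam('scene'); f=cv2.resize(c['frame'][170:230,270:370,::-1],(600,360),interpolation=cv2.INTER_CUBIC); cv2.imwrite('pics/e1.png',f)
E
```

```text
t 5.78 w 51.5 F [-17.3   0.7  24.8] local -21.0 -1.2 74.6
shift cm [-0.01 -0.13 -2.1 ] turn [-0.3  0.5 -0.2]
```

View pics/e1.png

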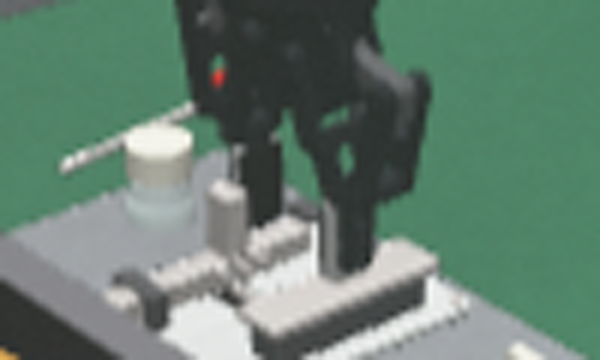

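The picture shows the catch pressed and the bolt finger right behind the knob at (227,185). I'll keep pushing.

Call:
step_arm(series=[[0.07,-0.05,-0.5,0,0.5,0],[0.07,-0.05,-0.5,0,0.5,0],[0.07,0,-0.5,0,0.5,0],[0.07,0,-0.5,0,0.5,0]])

```text
clock: 6.17
tool_pos: [485.3, -152.4, 74.6]
orientation: [2.185, 0.076, -2.178]
wrist_force: [-18.4, 0.2, 24.6]
gripper_width: 51.1
```

```bash
python3 go.py 0 0 74.5
```

```text
t 6.17 w 51.1 F [-18.4   0.2  24.6] local -11.5 -1.7 74.6
shift cm [ 0.02 -0.18 -1.14] turn [-0.5 -0.2 -0.2]
```

Call:
step_arm(series=[[0.07,-0.1,-0.5,0,0.2,0],[0.07,-0.05,-0.5,0,0.3,0],[0.07,-0.05,-0.4,0,0.3,0]])

```text
clock: 6.42
tool_pos: [492.0, -151.9, 74.7]
orientation: [2.183, 0.071, -2.181]
wrist_force: [-18.6, 0.1, 23.4]
gripper_width: 51.1
```

Call:
step_arm(series=[[0.07,0,-0.4,0,0.3,0],[0.07,0,-0.4,0,0.3,0]])

```text
clock: 6.58
tool_pos: [495.4, -151.9, 74.7]
orientation: [2.184, 0.07, -2.181]
wrist_force: [-17.3, 1.4, 22.5]
gripper_width: 51.4
```

```bash
python3 go.py 0 0 74.5
```

```text
t 6.58 w 51.4 F [-17.3   1.4  22.5] local -1.3 -2.0 74.7
shift cm [ 0.02 -0.2  -0.13] turn [-0.6 -0.1 -0.4]
```

Expected to be near home now; continue until the stop force shows.

Call:
step_arm(series=[[0.07,0,-0.4,0,0.3,0],[0.07,0,-0.4,0,0.3,0]])

```text
clock: 6.75
tool_pos: [495.8, -152.0, 74.6]
orientation: [2.177, 0.069, -2.19]
wrist_force: [-30.0, 2.4, 36.5]
gripper_width: 51.3
```

Call:
step_arm(series=[[0.07,0,-0.4,0,0.3,0],[0.07,0,-0.4,0,0.3,0]])

```text
clock: 6.92
tool_pos: [495.7, -152.0, 74.6]
orientation: [2.169, 0.067, -2.199]
wrist_force: [-27.2, 1.9, 31.9]
gripper_width: 51.5
```

```bash
python3 go.py 0 0 74.5
python3 - <<'E'
from fit import *
c=cam('scene'); f=cv2.resize(c['frame'][170:230,270:370,::-1],(600,360),interpolation=cv2.INTER_CUBIC); cv2.imwrite('pics/e2.png',f)
p=[496.6,-149.8,.082]
for t in(0,25,30,35): print(t,((proj(c,W(p,(-20+t,-30,100)))-(270,170))*6).round())
E
```

```text
t 6.92 w 51.5 F [-27.2   1.9  31.9] local -1.1 -2.1 74.6
shift cm [ 0.01 -0.21 -0.11] turn [-0.8  0.8 -0.3]
0 [255. 177.]
25 [208. 196.]
30 [198. 199.]
35 [189. 203.]
```

View pics/e2.png

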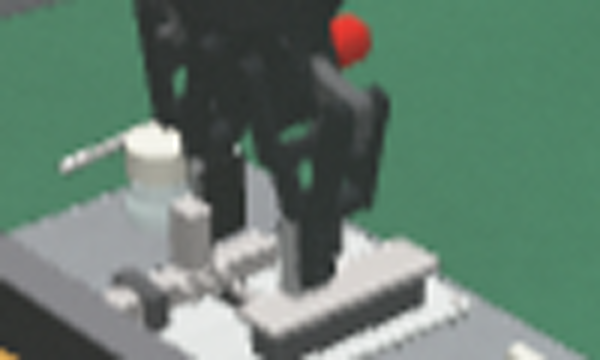

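The motion stopped dead at local x −1.1, and the knob at (189,203) matches the projection for 35 mm of travel. I'll lift straight up.

Call:
step_arm(series=[[-0.5,0,0,0,0,0],[-0.8,0,0.0,0,0,0],[-1.0,0,0.1,0,0,0],[-2,0,0.1,0,0,0],[-2,0,0,0,0,0]])

```text
clock: 7.38
tool_pos: [492.0, -151.4, 138.5]
orientation: [2.164, 0.069, -2.206]
wrist_force: [0.6, -0.1, 0.7]
gripper_width: 51.6
```

Call:
step_arm(series=[[-3,0,0,0,0,0],[-3,0,0,0,0,0],[-3,0,0,0,0,0],[-3,0,3,0,0,0],[0,0,3,0,0,0]])

```text
clock: 7.8
tool_pos: [438.2, -152.6, 267.7]
orientation: [2.167, 0.077, -2.199]
wrist_force: [0.4, -0.2, -0.2]
gripper_width: 51.3
```

Call:
step_arm(series=[[0,3,3,0,0,0],[0,3,3,0,0,0],[0,3,3,0,0,0],[0,3,3,0,0,0],[0,0,0,0,0,0]])

```text
clock: 8.22
tool_pos: [322.7, -281.9, 275.7]
orientation: [2.172, 0.077, -2.184]
wrist_force: [-1.1, -0.4, -0.0]
gripper_width: 51.1
```

```bash
python3 go.py 0 0 200
python3 - <<'E'
from fit import *
p=[496.6,-149.8,.082]; fs=[]
for n,(a,b,w,h) in {'top':(310,180,120,130),'scene':(270,170,100,108)}.items():
    c=cam(n); fs.append(cv2.resize(c['frame'][b:b+h,a:a+w,::-1],(400,433),interpolation=cv2.INTER_CUBIC))
    for l in((15,-30,100),(30,43,88),(30,43,78),(-60,43,88),(-60,43,78)): print(n,l,((proj(c,W(p,l))-(a,b))*400/w).round())
cv2.imwrite('pics/g1.png',np.hstack(fs))
E
```

```text
t 8.22 w 51.1 F [-1.1 -0.4 -0. ] local -184.2 -117.4 275.7
shift cm [  7.37 -11.87 -18.42] turn [-0.2  0.3 -0.4]
top (15, -30, 100) [244. 279.]
top (30, 43, 88) [152. 268.]
top (30, 43, 78) [151. 269.]
top (-60, 43, 88) [160. 378.]
top (-60, 43, 78) [159. 378.]
scene (15, -30, 100) [126. 135.]
scene (30, 43, 88) [181. 206.]
scene (30, 43, 78) [181. 221.]
scene (-60, 43, 88) [294. 158.]
scene (-60, 43, 78) [293. 172.]
```

View pics/g1.png

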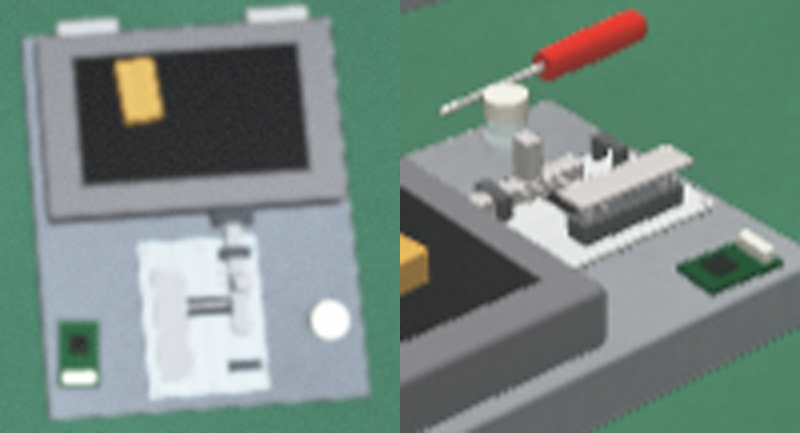

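The bolt knob at (526,137) matches fully home. The catch corners at (581,207) and (693,160) match fully up, and the bystanders have not moved.

```bash
python3 -c "
from rig import robot; print(robot.sign_off())"
```

```text
the job is handed in; nothing more can be done
None
```

The hood is locked and the job is handed in, at about 8 s of the 45 s allowed; `sign_off` gives no verdict.

- **What I did:** One fingertip pressed the catch to its bottom, where the force jumped. It kept the catch down while the other fingertip pushed the bolt until it stopped dead. Then I lifted the hand straight up and moved it clear.
- **Bolt:** In the last picture the knob is within about 2 crop pixels (under 1 mm) of where full 35 mm travel puts it.
- **Catch:** Its corners sit at the fully up height of 88 mm.
- **Bystanders:** The board, jar, weight and driver show no visible movement. I did not look at the mug, cleaner or bin again; the hand passed well above the bench and went nowhere near the mug or bin.
- **Hand:** It is clear, with about 1 N or less on the wrist.
- **Disagreements:**
  - The top camera's network found the bolt knob in the wrong place, so I used my own fit of the fixture instead.
  - The fingertips ended about 4 mm short of the nominal tool point, so I went by contact force for the height.
  - Pressing briefly reached 57 N at the wrist, under the 120 N limit.

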